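# Make up a centrifuge counterweight on the sprung balance

## Robot

A 7-joint arm with a two-finger parallel gripper is mounted at the origin on the work surface. World frame = base frame: x ahead of the robot, y to its left, z up, the work surface at z = 0. Lengths are in m, angles in rad, forces in N, time in s.
With the tool pointing down it reaches from about 0.425 to 0.875 m from the base axis. Payload 4.7 kg.
Tool frame: the origin (TCP) lies midway between the tips of the shut fingers; the grasp point (between the pads) lies 19 mm behind it; z points along the fingers, y is the direction in which the jaws open and shut (so a half turn about z gives the same grasp; the last joint's range is limited). The gripper opens to 87 mm and grips with 3 to 60 N. Pads are 19 mm wide; open, the fingers measure 117 mm over their backs; the gripper's body (75 mm by 190 mm) begins 51 mm behind the grasp point.
Start: joints at [1.129, 0.321, -0.07, 1.45, 0.023, 1.371, -0.057], TCP at [0.286, -0.584, 0.223] pointing down, gripper open.
Joint ranges: [-2.86, 2.86], [-0.3, 2.09], [-1.38, 1.24], [0.06, 2.45], [-1.56, 4.7], [0.09, 2.05], [-2.69, 2.69]. Speed limits (rad/s): [2.57, 2.57, 3.14, 3.14, 3.14, 3.14, 3.14].

## Interface

Orientations are given as a rotation vector (axis times angle).
In Python, from bench import ctrl, optics gives the robot as it stands. The module is installed in compiled form; this text tells all that it offers.
- The arm moves only by the tool step_arm, never from a script. Its argument "deltas" is a list of rows, each a list of 7 numbers: the turn, a rotation vector about the tool's x, y, z in degrees, then the shift along the tool's x, y, z in mm, then the finger opening in mm, from 0 to 87. A call has exactly 8 rows; each row is the pose to reach, as a shift and turn from the pose commanded when the call began, along the tool's axes at that moment; what a row does not reach only later rows make up. A row lasts 1/8 s, in which the tool goes at most 62.5 mm and 10.7 degrees, less where a joint would pass 70% of its speed; a pose out of reach is approached as far as the arm can. A call with a gripper value outside its range is refused whole. The fingers move at their own pace and stop on an object; "newtons" is the grip in N (left out, the last holds). Time passes only in rows, so rows that repeat a pose let the fingers close, or fill a call up. It gives the time, the measured TCP pose, the force and the opening at its end, in the units of the state.
- ctrl.get_state(): the state, without advancing time (a new reading comes with each control period).
- optics.get_image(name): name is "side" or "top"; returns the picture (384x512x3 uint8, red, green, blue); there is no depth.
- optics.get_calibration(name): a dict with "K" (3x3 intrinsics, pixels), "R" (3x3) and "t" (3): a world point X has camera coordinates R X + t. Camera axes: x right, y down, z forward; pixel columns grow to the right and rows downward; lengths in m; the calibration is good to about 2 mm. A picture is of the moment at which its call begins. get_calibration takes no time and is no camera call.
- ctrl.close_job(): hands the job in, once; it reports no verdict.
The state is a dict: "time": time; "joint_positions": joint angles; "qd": joint speeds; "joint_torque": joint torques, N m; "position": TCP position; "tool_rot": TCP orientation; "ft_force": force on the tool from outside, world axes, zero at the start; "torque": the same for the moment, N m; "grip_width": opening from 0.0 (shut) to 1.0 (fully open).
Only numpy, scipy, OpenCV 4.12 (cv2) and the standard library are available. Lean on these libraries where they do the work, as an engineer would, in place of code of your own. Each camera call takes 0.05 s, during which the arm holds its last target.

## Task

Make up the counterweight: take the square steel weights from the mat and thread them over the spindle of the sprung balance, one at a time, letting go of each once it lies flat on the pan or on the weight below, until the pointer comes to rest in the green band. The spindle is never quite where it should be, so feel gently for it and never force the pointer down into the red. Leave the weights you do not need on the mat and do not disturb the other things on the bench.

Things in the scene. Friction and masses are not known exactly. Their poses are not given: they have to be found in the camera images.
- balance: Sprung balance: fixed white base 150 mm in x, 205 mm in y (from -75 to +130), 48 mm high; origin on the table under the nominal pan axis. White gauge plate, 8 x 40 mm, upright at y = +105 mm, top 141 mm above the table. A flat steel pan (100 mm across, 4 mm thick) rides up and down; from it rises a blunt brass spindle, 12 mm in diameter, 54 mm tall above the pan's top.
- balance_axis (a point): NOMINAL pan centre, 130 mm above the table: height of the pan's top at joint pan = 0. Pan and spindle really stand up to 7 mm off in x and in y (rigid sideways, fixed for the run, not measured): feel for it. A weight that misses rests on the spindle's flat top and pushes the pan down; when its hole comes over the spindle the pan spweights back up.
- pan (a joint): How far the pan has sunk (m): 0 top stop, positive down, 0.060 bottom stop. Spring 250 N/m, damped, settles in 0.5 s. Empty it rests at 0.002 to 0.016 (differs each time); each weight sinks it 9 to 10.2 mm. The pan's black forked pointer runs along the gauge plate: in the green band from 0.027 to 0.0405, in the red from 0.046.
- weight_a_center (a point): Centre (8 mm above its underside) of one of four equal steel weights: square plates 46 x 46 mm, 16 mm thick, with a round 15 mm hole through the middle, about 0.245 kg. Starts lying flat on the rubber mat, z up; x and y are square to its sides.
- weight_b_center (a point): Centre (8 mm above its underside) of one of four equal steel weights: square plates 46 x 46 mm, 16 mm thick, with a round 15 mm hole through the middle, about 0.245 kg. Starts lying flat on the rubber mat, z up; x and y are square to its sides.
- weight_c_center (a point): Centre (8 mm above its underside) of one of four equal steel weights: square plates 46 x 46 mm, 16 mm thick, with a round 15 mm hole through the middle, about 0.245 kg. Starts lying flat on the rubber mat, z up; x and y are square to its sides.
- weight_d_center (a point): Centre (8 mm above its underside) of one of four equal steel weights: square plates 46 x 46 mm, 16 mm thick, with a round 15 mm hole through the middle, about 0.245 kg. Starts lying flat on the rubber mat, z up; x and y are square to its sides.
- mat: Black rubber mat 210 x 210 mm, 4 mm thick, fixed to the table, on which the weights lie about 95 mm apart. Origin at the centre of its underside.
- cup: Bystander: clear sample pot with a yellow lid, 56 mm wide, 60 mm tall. Origin at the centre of its underside.
- reagent: Bystander: white bottle with a blue cap, 60 mm wide, 120 mm tall. Origin at the centre of its underside.
- tube_rack: Bystander: blue rack of capped tubes, 75 x 150 mm, 97 mm tall. Origin at the centre of its underside.
- tip_box: Bystander: white box with a clear lid, 85 x 120 mm, 65 mm tall. Origin at the centre of its underside.
- marker: Bystander: white pen with a red cap, 138 mm long, lying flat. Origin at the centre of its underside.
- dish: Bystander: small white plastic bowl, 80 mm wide, 30 mm tall. Origin at the centre of its underside.

How it is judged:
By the outcome, as a careful person would: the job done as asked, in the order asked, and still so for the second after the job is handed in, with the robot touching nothing.
It also fails if it takes over 72 s, if anything falls off the work surface, if the arm or the gripper's body presses on something with over 40 N, if the wrist force passes 120 N, or if a joint passes its speed limit or range.

## Working session

There is one attempt and no reset: what is moved stays moved. The work goes in short steps, Python scripts to look and compute and a tool call to move; the robot and the scene stay as the last step left them, time stands still between calls to the robot, and variables do not carry over. Pictures are saved under pics/ and viewed, and the job is handed in when it is done.

Besides the shell and the picture viewer there is one more tool, called after ">>>" as a command line: name --pt "numbers of a row" for each row, then --argument value for the rest. step_arm: Moves the arm, as the interface text tells. Its arguments: {"type":"object","properties":{"deltas":{"type":"array"},"newtons":{"type":"number"}},"required":["deltas"]}

```bash
mkdir -p pics; python3 - <<'E'
from bench import ctrl, optics
import cv2
s=ctrl.get_state(); print(s)
for n in("top","side"):
    im=optics.get_image(n); cv2.imwrite(f"pics/{n}0.png",im[:,:,::-1]); print(n,optics.get_calibration(n))
E
```

```text
{'time': 0.0, 'joint_positions': array([ 1.12906631,  0.32176405, -0.07011318,  1.45165228,  0.0226054 ,
        1.37081166, -0.05691312]), 'qd': array([-4.80849986e-04,  1.47417264e-03, -2.98744879e-04,  1.45071151e-04,
        1.38781971e-03, -6.61359856e-06, -1.55474919e-04]), 'joint_torque': array([ 3.82304770e-04, -4.91292250e+01, -4.04002592e-01, -3.12534928e+01,
       -6.42914884e-02,  4.38415934e-02,  1.69747864e-04]), 'position': array([ 0.28586288, -0.58315526,  0.22151143]), 'tool_rot': array([-3.05860358e+00, -7.09500772e-01,  8.00390754e-04]), 'ft_force': array([-0.26489947,  0.51042062,  0.44739357]), 'torque': array([-0.06321685,  0.01221141,  0.01854221]), 'grip_width': 1.0007209598342124}
top {'K': array([[366.4511715 ,   0.        , 262.38365971],
       [  0.        , 366.4511715 , 194.06320167],
       [  0.        ,   0.        ,   1.        ]]), 'R': array([[ 5.04275740e-04, -9.99861443e-01,  1.66384953e-02],
       [-9.87548161e-01, -3.11543268e-03, -1.57286124e-01],
       [ 1.57316167e-01, -1.63519999e-02, -9.87412900e-01]]), 't': array([0.01336096, 0.56729925, 0.88350275])}
side {'K': array([[375.32657692,   0.        , 261.75581771],
       [  0.        , 375.32657692, 189.68725278],
       [  0.        ,   0.        ,   1.        ]]), 'R': array([[-0.93877874, -0.34381307, -0.02206942],
       [-0.2095109 ,  0.62057259, -0.755642  ],
       [ 0.27349528, -0.70475686, -0.65461294]]), 't': array([0.53704346, 0.15467966, 0.88698582])}
```

View pics/top0.png

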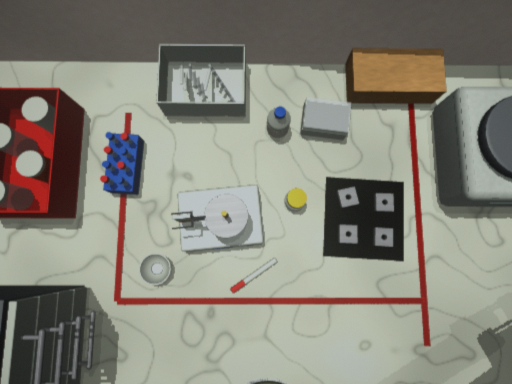

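View pics/side0.png

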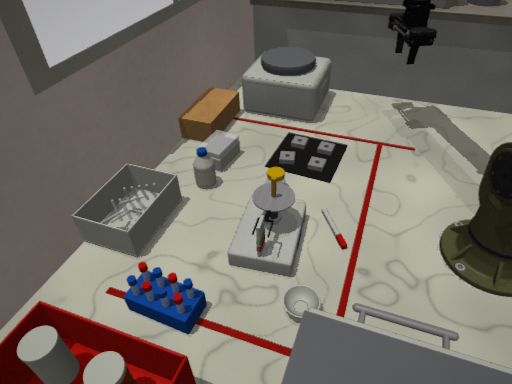

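```bash
cat > h.py <<'E'
import numpy as np, cv2
from bench import ctrl, optics
def ray(n,u,v):
    c=optics.get_calibration(n);K,R,t=c['K'],c['R'],c['t']
    d=R.T@np.linalg.inv(K)@np.array([u,v,1.]); return -R.T@t,d
def onz(n,u,v,z):
    o,d=ray(n,u,v); return o+d*(z-o[2])/d[2]
def proj(n,X):
    c=optics.get_calibration(n);p=c['K']@(c['R']@np.array(X)+c['t']); return p[:2]/p[2]
def tri(u1,u2):
    (o1,d1),(o2,d2)=ray('top',*u1),ray('side',*u2)
    A=np.stack([d1,-d2],1); s=np.linalg.lstsq(A,o2-o1,rcond=None)[0]
    a,b=o1+d1*s[0],o2+d2*s[1]; return (a+b)/2,np.linalg.norm(a-b)
def grab(n,f):
    im=optics.get_image(n)[:,:,::-1].copy(); cv2.imwrite(f'pics/{f}.png',im); return im
def zoom(im,x0,y0,x1,y1,k,f):
    cv2.imwrite(f'pics/{f}.png',cv2.resize(im[y0:y1,x0:x1],None,fx=k,fy=k,interpolation=cv2.INTER_CUBIC))
E
python3 - <<'E'
from h import *
t=cv2.imread('pics/top0.png');s=cv2.imread('pics/side0.png')
zoom(t,160,170,290,270,6,'tz');zoom(s,220,155,320,280,4.8,'sz');zoom(t,320,170,410,265,6,'mz')
# weights
g=cv2.cvtColor(t,cv2.COLOR_BGR2GRAY)
m=(g>100).astype(np.uint8); mm=np.zeros_like(m); mm[182:254,329:401]=1; m&=mm
cs,_=cv2.findContours(m,cv2.RETR_EXTERNAL,cv2.CHAIN_APPROX_NONE)
for c in cs:
    if cv2.contourArea(c)<100: continue
    P=np.array([onz('top',*p[0],0.020)[:2]*1000 for p in c],np.float32)
    print(cv2.minAreaRect(c)[0],cv2.minAreaRect(P), P.mean(0))
E
```

```text
(383.5, 236.5) ((461.5889587402344, -297.2822265625), (44.000831604003906, 44.232975006103516), 87.2467041015625) [ 461.3852  -297.73163]
(348.5, 233.5) ((469.45794677734375, -206.6348114013672), (43.46458435058594, 44.089622497558594), 0.05547747761011124) [ 468.93356 -205.73013]
(384.5, 202.0) ((551.3515625, -303.7784118652344), (42.113765716552734, 45.0554084777832), 0.13864029943943024) [ 551.3201  -304.06265]
(348.0, 196.50001525878906) ((565.4072265625, -209.34970092773438), (45.40236282348633, 45.568763732910156), 12.754521369934082) [ 565.76935 -208.95425]
```

View pics/tz.png

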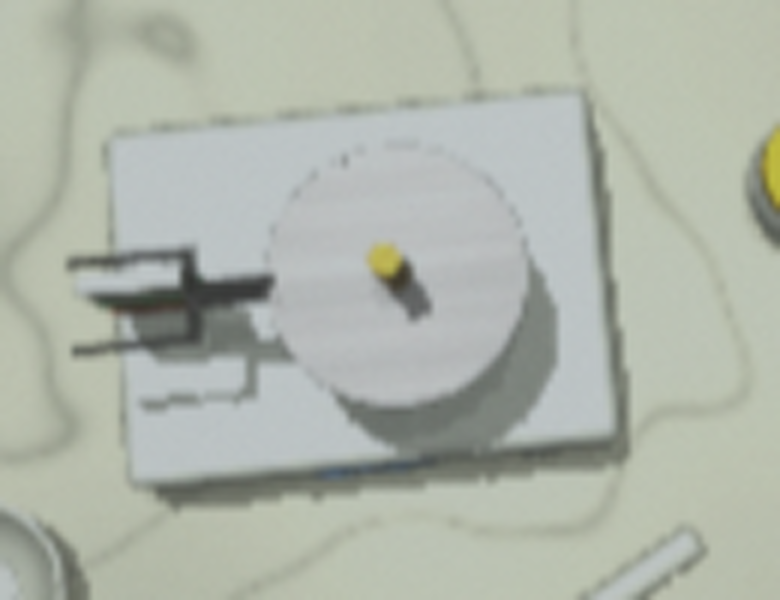

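View pics/sz.png

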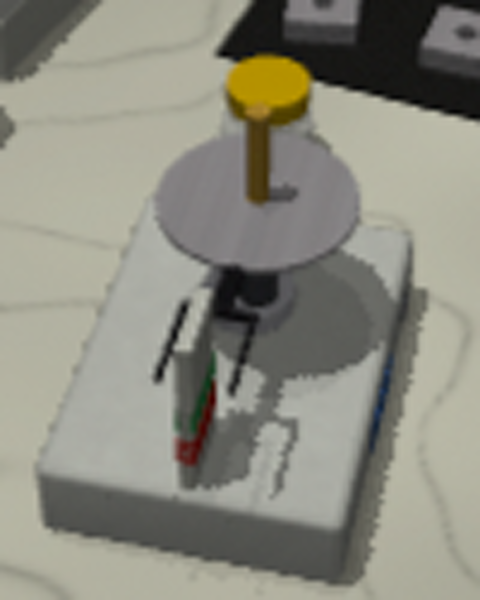

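View pics/mz.png

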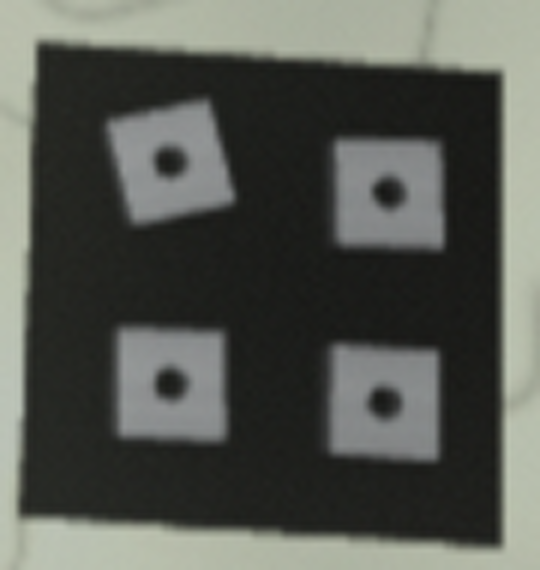

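```bash
python3 - <<'E'
from h import *
t=cv2.imread('pics/top0.png');s=cv2.imread('pics/side0.png')
h=cv2.cvtColor(t,cv2.COLOR_BGR2HSV)
m=cv2.inRange(h,(15,110,90),(40,255,255)); ys,xs=np.nonzero(m[195:230,210:240]); 
for y,x in zip(ys,xs): print((x+210,y+195),t[y+195,x+210],end=' ')
print('\ntop tip',xs.mean()+210,ys.mean()+195)
u=(xs.mean()+210,ys.mean()+195)
for v in [(273.8,177.3),(273.8,178),(273.8,178.7)]:
    print(tri(u,v))
for p0 in(.002,.009,.016): 
    X=onz('top',*u,.184-p0); print(p0,X,proj('side',X))
print(s[174:200,268:280].tolist() and '')
g=cv2.cvtColor(t,cv2.COLOR_BGR2GRAY)
for (u0,v0) in [(348,197),(385,202),(348,234),(384,237)]:
    w=255-g[v0-5:v0+6,u0-5:u0+6].astype(float); w=np.clip(w-130,0,None); Y,X=np.mgrid[-5:6,-5:6]
    c=((w*X).sum()/w.sum()+u0,(w*Y).sum()/w.sum()+v0); print(c,onz('top',*c,.02)*1000)
c=cv2.resize(s[170:205,255:295],None,fx=16,fy=16,interpolation=cv2.INTER_NEAREST);cv2.imwrite('pics/sp.png',c)
E
```

```text
(np.int64(223), np.int64(211)) [100 184 188] (np.int64(224), np.int64(211)) [ 97 180 186] (np.int64(222), np.int64(212)) [ 94 181 188] (np.int64(223), np.int64(212)) [ 84 179 187] (np.int64(224), np.int64(212)) [ 83 176 186] (np.int64(225), np.int64(212)) [ 94 179 187] (np.int64(222), np.int64(213)) [ 88 179 186] (np.int64(223), np.int64(213)) [ 84 178 188] (np.int64(224), np.int64(213)) [ 85 180 188] (np.int64(225), np.int64(213)) [ 85 177 184] (np.int64(226), np.int64(213)) [ 86 155 162] (np.int64(222), np.int64(214)) [ 94 171 179] (np.int64(223), np.int64(214)) [ 82 174 184] (np.int64(224), np.int64(214)) [ 84 178 185] (np.int64(225), np.int64(214)) [ 81 169 174] (np.int64(226), np.int64(214)) [ 62 116 123] (np.int64(223), np.int64(215)) [ 79 146 155] (np.int64(224), np.int64(215)) [ 73 149 156] (np.int64(225), np.int64(215)) [ 68 133 137] 
top tip 223.8421052631579 213.1578947368421
(array([0.50346871, 0.09869178, 0.1827287 ]), np.float64(0.0007649502961019997))
(array([0.50355043, 0.09883191, 0.18083219]), np.float64(0.0010087124125643851))
(array([0.50363234, 0.09897251, 0.17893053]), np.float64(0.001253153400549151))
0.002 [0.5039208  0.09884632 0.182     ] [273.41604998 177.52835274]
0.009 [0.50466339 0.09946849 0.175     ] [273.01783319 180.05665587]
0.016 [0.50540599 0.10009065 0.168     ] [272.62371493 182.55893712]

(np.float64(347.8561236623068), np.float64(196.54577883472058)) [ 565.36736231 -209.05789936   20.        ]
(np.float64(384.3355227148331), np.float64(201.67925561029008)) [ 552.11557492 -304.08012805   20.        ]
(np.float64(347.961038961039), np.float64(233.5460191981931)) [ 469.25730257 -205.83645654   20.        ]
(np.float64(383.5900686740623), np.float64(236.64976228209193)) [ 461.44461955 -297.42712379   20.        ]
```

View pics/sp.png

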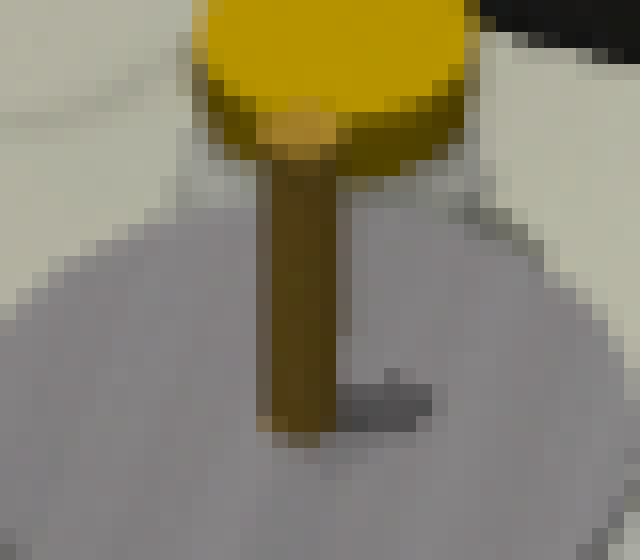

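>>> step_arm --pt "0 0 -8 41 -32 12 65" --pt "0 0 -16 83 -65 25 65" --pt "0 0 -24 124 -97 37 65" --pt "0 0 -32 165 -129 50 65" --pt "0 0 -40 207 -162 62 65" --pt "0 0 -48 248 -194 75 65" --pt "0 0 -56 289 -226 87 65" --pt "0 0 -64 331 -259 100 65" --newtons 30

```text
time: 1.1
position: [0.4696, -0.204, 0.1221]
tool_rot: [2.214, 2.228, -0.0]
ft_force: [1.5, -0.4, 0.3]
grip_width: 0.745
```

>>> step_arm --pt "0 0 0 -1 0 20 65" --pt "0 0 0 -2 0 45 65" --pt "0 0 0 -2 0 70 65" --pt "0 0 0 -2 0 90 65" --pt "0 0 0 -2 0 103 65" --pt "0 0 0 -2 0 110 65" --pt "0 0 0 -2 0 112 65" --pt "0 0 0 -2 0 112 65"

```text
time: 2.1
position: [0.4697, -0.2076, 0.011]
tool_rot: [2.219, 2.223, 0.0]
ft_force: [0.2, 0.4, -0.7]
grip_width: 0.744
```

```bash
python3 - <<'E'
from h import *
print(ctrl.get_state()['position'])
t=grab('top','top1');s=grab('side','side1')
zoom(t,310,160,410,260,5,'a');zoom(s,250,110,360,190,5,'b')
E
```

```text
[ 0.46969701 -0.20760122  0.01101322]
```

View pics/a.png

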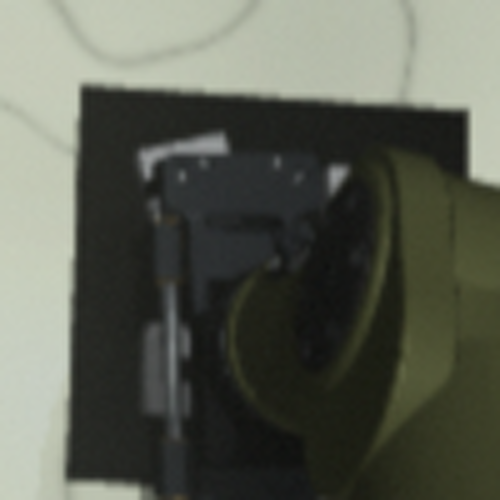

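View pics/b.png

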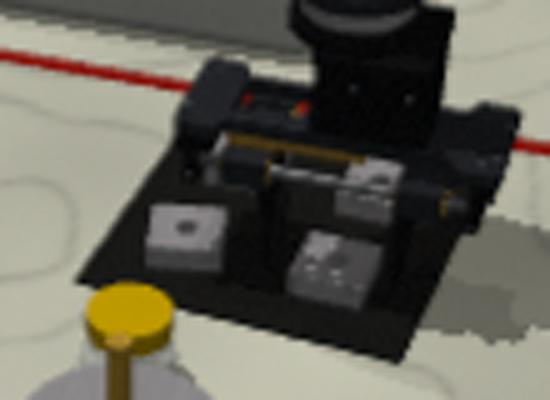

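>>> step_arm --pt "0 0 0 1 0 2 65" --pt "0 0 0 1.4 0 4.5 65" --pt "0 0 0 1.4 0 4.5 65" --pt "0 0 0 1.4 0 4.5 40" --pt "0 0 0 1.4 0 4.5 40" --pt "0 0 0 1.4 0 4.5 40" --pt "0 0 0 1.4 0 4.5 40" --pt "0 0 0 1.4 0 4.5 40" --newtons 30

```text
time: 3.2
position: [0.4693, -0.2061, 0.0061]
tool_rot: [2.219, 2.224, -0.0]
ft_force: [-0.7, -0.5, 1.9]
grip_width: 0.526
```

```bash
python3 - <<'E'
from h import *
s=ctrl.get_state();print(s['position'],s['tool_rot'],s['ft_force'],s['grip_width']*87)
E
```

```text
[ 0.46926074 -0.20607334  0.00609789] [ 2.21917166e+00  2.22365410e+00 -2.45466249e-04] [-0.69822416 -0.50653051  1.86389827] 45.788830283000905
```

>>> step_arm --pt "0 0 0 0 0 -50 40" --pt "0 0 0 10 0 -105 40" --pt "0 0 0 40 5 -155 40" --pt "0 0 0 85 10 -195 40" --pt "0 0 0 140 16 -205 40" --pt "0 0 0 198 22 -205 40" --pt "0 0 0 255 28 -205 40" --pt "0 0 0 305 35 -205 40"

```text
time: 4.2
position: [0.5031, 0.1013, 0.2108]
tool_rot: [2.218, 2.225, -0.001]
ft_force: [1.4, -0.4, -3.2]
grip_width: 0.526
```

```bash
python3 - <<'E'
from h import *
t=grab('top','top2');s=grab('side','side2')
s0=ctrl.get_state();print(s0['position'],s0['tool_rot'],s0['ft_force'],s0['grip_width']*87)
zoom(s,200,80,360,280,3,'b')
E
```

```text
[0.50270814 0.10688165 0.21104842] [-2.20534353 -2.23328842 -0.00482985] [ 0.58618287  0.31180274 -2.10581752] 45.79728588438835
```

View pics/b.png

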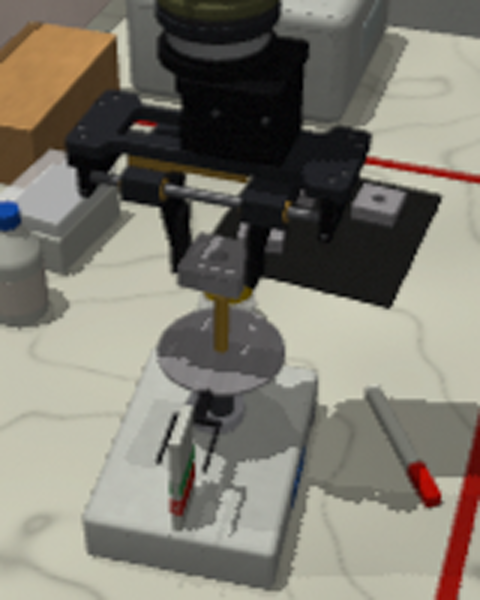

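>>> step_arm --pt "0 0 0 0 0 0 40" --pt "0 0 0 0 0 5 40" --pt "0 0 0 0 0 12 40" --pt "0 0 0 0 0 18 40" --pt "0 0 0 0 0 20 40" --pt "0 0 0 0 0 20 40" --pt "0 0 0 0 0 20 40" --pt "0 0 0 0 0 20 40"

```text
time: 5.3
position: [0.5038, 0.0991, 0.1912]
tool_rot: [2.219, 2.224, 0.0]
ft_force: [-1.5, 0.3, -1.8]
grip_width: 0.522
```

```bash
cat > look.py <<'E'
from h import *
import sys
k=sys.argv[1]
s0=ctrl.get_state()
s=grab('side','side'+k)
print(s0['time'],s0['position'],s0['tool_rot'],s0['ft_force'],s0['grip_width']*87)
zoom(s,225,145,325,265,5,'b'+k)
E
python3 look.py 3
```

```text
5.3 [0.50382712 0.09912694 0.19124741] [2.21884871e+00 2.22351422e+00 3.58764274e-04] [-1.4613786   0.29323272 -1.82549228] 45.45033625689415
```

View pics/b3.png

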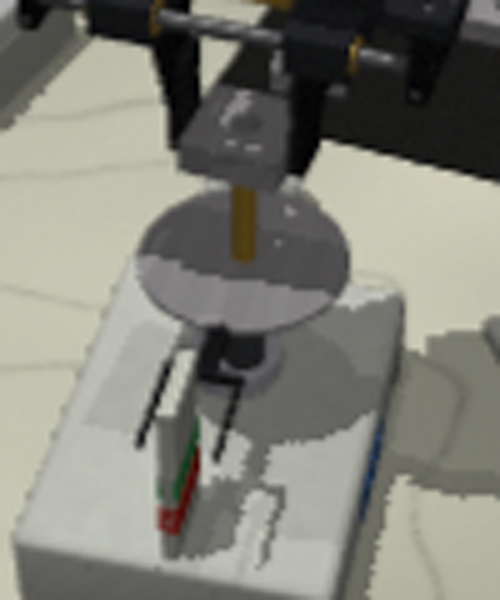

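>>> step_arm --pt "0 0 0 0 0 3 40" --pt "0 0 0 0 0 6 40" --pt "0 0 0 0 0 9 40" --pt "0 0 0 0 0 12 40" --pt "0 0 0 0 0 15 40" --pt "0 0 0 0 0 15 40" --pt "0 0 0 0 0 15 40" --pt "0 0 0 0 0 15 40"

```text
time: 6.35
position: [0.5038, 0.0991, 0.1761]
tool_rot: [2.219, 2.224, 0.0]
ft_force: [1.0, 1.1, -2.0]
grip_width: 0.525
```

```bash
python3 look.py 4
```

```text
6.35 [0.50376388 0.09906198 0.17614037] [2.21897628e+00 2.22354352e+00 1.09843033e-04] [ 0.98151094  1.06877623 -2.04440255] 45.70979243500325
```

View pics/b4.png

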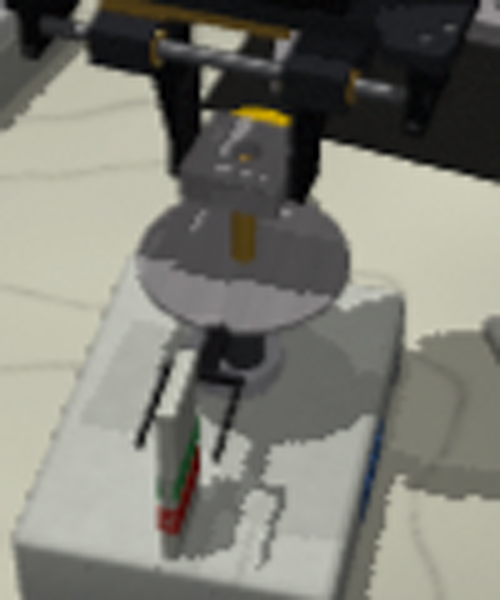

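>>> step_arm --pt "0 0 0 0 0 8 40" --pt "0 0 0 0 0 18 40" --pt "0 0 0 0 0 28 40" --pt "0 0 0 0 0 38 40" --pt "0 0 0 0 0 47 40" --pt "0 0 0 0 0 53 40" --pt "0 0 0 0 0 55 40" --pt "0 0 0 0 0 55 40"

```text
time: 7.4
position: [0.5037, 0.0991, 0.1212]
tool_rot: [-2.219, -2.224, 0.0]
ft_force: [-1.1, -0.4, 0.2]
grip_width: 0.528
```

```bash
python3 look.py 5
```

```text
7.4 [0.5036614  0.09907211 0.12115398] [-2.21915608e+00 -2.22370800e+00  3.21417273e-04] [-1.11249427 -0.37947263  0.21276271] 45.97445858143108
```

View pics/b5.png

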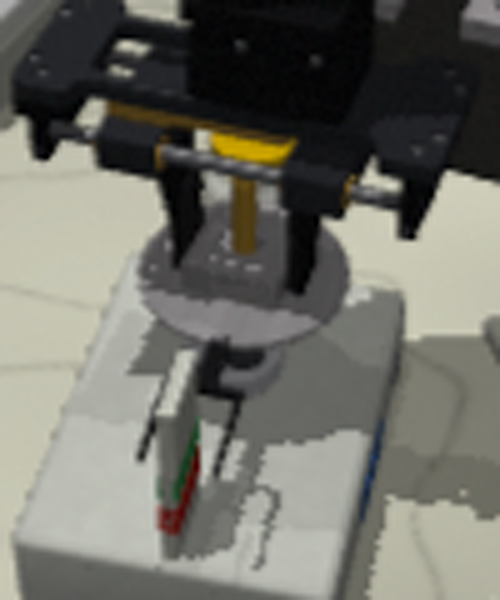

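>>> step_arm --pt "0 0 0 0 0 0 62" --pt "0 0 0 0 0 0 62" --pt "0 0 0 0 0 0 62" --pt "0 0 0 0 0 -2 62" --pt "0 0 0 0 0 -8 62" --pt "0 0 0 0 0 -25 62" --pt "0 0 0 0 0 -60 62" --pt "0 0 0 0 0 -85 62"

```text
time: 8.45
position: [0.5044, 0.0994, 0.2088]
tool_rot: [2.218, 2.223, 0.003]
ft_force: [0.8, -0.4, 0.4]
grip_width: 0.71
```

```bash
python3 look.py 6
```

```text
8.45 [0.50436012 0.09941132 0.20876751] [2.21765596 2.2227295  0.00279994] [ 0.80034201 -0.4328107   0.359564  ] 61.762741660368015
```

View pics/b6.png

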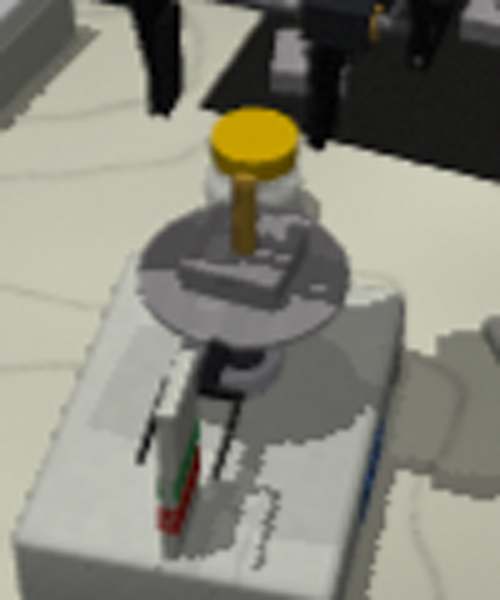

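>>> step_arm --pt "0 0 0 -40 -4 0 62" --pt "0 0 0 -95 -10 0 62" --pt "0 0 0 -152 -16 0 62" --pt "0 0 0 -212 -23 5 62" --pt "0 0 0 -270 -30 20 62" --pt "0 0 0 -325 -36 45 62" --pt "0 0 0 -370 -42 80 62" --pt "0 0 0 -396.5 -43 120 62"

```text
time: 9.5
position: [0.4612, -0.3012, 0.0863]
tool_rot: [2.221, 2.218, -0.001]
ft_force: [0.6, 1.1, -0.2]
grip_width: 0.709
```

>>> step_arm --pt "0 0 0 0 0 15 62" --pt "0 0 0 0 0 35 62" --pt "0 0 0 0 0 55 62" --pt "0 0 0 0 0 70 62" --pt "0 0 0 0 0 76 62" --pt "0 0 0 0 0 76 62" --pt "0 0 0 0 0 76 62" --pt "0 0 0 0 0 76 62"

```text
time: 10.5
position: [0.4619, -0.2979, 0.0107]
tool_rot: [2.218, 2.223, 0.0]
ft_force: [0.1, 0.8, -0.4]
grip_width: 0.711
```

```bash
python3 - <<'E'
from h import *
s=grab('side','side7');s0=ctrl.get_state();print(s0['position'],s0['tool_rot'])
zoom(s,270,100,370,180,6,'b7')
E
```

```text
[ 0.46180892 -0.29781356  0.010603  ] [2.21860504e+00 2.22283638e+00 4.72445141e-05]
```

View pics/b7.png

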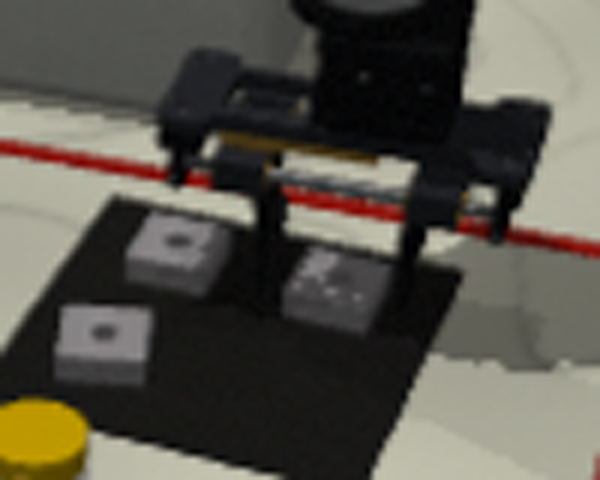

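>>> step_arm --pt "0 0 0 0.4 0 2 62" --pt "0 0 0 0.4 0 4.5 62" --pt "0 0 0 0.4 0 4.5 62" --pt "0 0 0 0.4 0 4.5 40" --pt "0 0 0 0.4 0 4.5 40" --pt "0 0 0 0.4 0 4.5 40" --pt "0 0 0 0.4 0 4.5 40" --pt "0 0 0 0.4 0 4.5 40"

```text
time: 11.55
position: [0.4614, -0.2972, 0.0056]
tool_rot: [2.219, 2.224, -0.0]
ft_force: [0.4, 0.1, -0.2]
grip_width: 0.533
```

```bash
python3 - <<'E'
from h import *
s=ctrl.get_state();print(s['position'],s['tool_rot'],s['ft_force'],s['grip_width']*87)
E
```

```text
[ 0.46143864 -0.29719724  0.00556886] [ 2.21911708e+00  2.22369308e+00 -2.55979770e-04] [ 0.36489319  0.13940845 -0.23936905] 46.400188865765664
```

>>> step_arm --pt "0 0 0 0 0 -45 40" --pt "0 0 0 15 2 -95 40" --pt "0 0 0 50 5 -140 40" --pt "0 0 0 100 11 -170 40" --pt "0 0 0 155 17 -190 40" --pt "0 0 0 212 23 -195 40" --pt "0 0 0 268 29 -195 40" --pt "0 0 0 322 35 -195 40"

```text
time: 12.55
position: [0.4954, 0.0268, 0.2003]
tool_rot: [2.219, 2.224, -0.001]
ft_force: [0.9, -0.7, -1.8]
grip_width: 0.534
```

>>> step_arm --pt "0 0 0 45 5 0 40" --pt "0 0 0 68 7 0 40" --pt "0 0 0 74.3 7.4 3 40" --pt "0 0 0 74.3 7.4 8 40" --pt "0 0 0 74.3 7.4 14 40" --pt "0 0 0 74.3 7.4 18 40" --pt "0 0 0 74.3 7.4 20 40" --pt "0 0 0 74.3 7.4 20 40"

```text
time: 13.55
position: [0.503, 0.099, 0.1804]
tool_rot: [-2.22, -2.223, 0.0]
ft_force: [-0.1, 0.7, -2.6]
grip_width: 0.531
```

```bash
python3 look.py 8
```

```text
13.55 [0.50303276 0.09898313 0.18041391] [-2.21962291e+00 -2.22318172e+00  3.98953446e-04] [-0.12647539  0.68076169 -2.60006016] 46.20646838621992
```

View pics/b8.png

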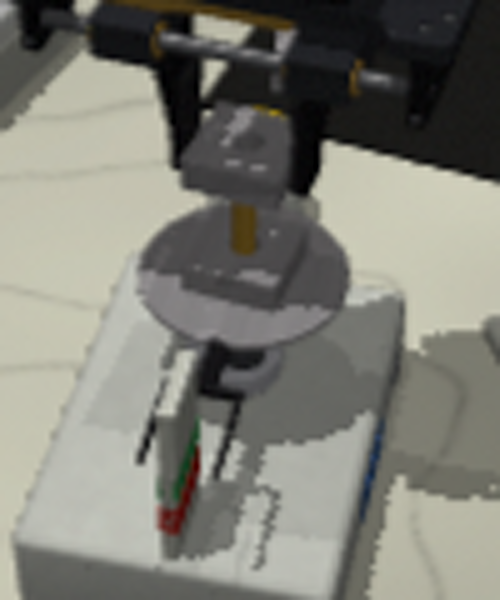

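```bash
python3 - <<'E'
import cv2,numpy as np
a=[cv2.imread(f'pics/side{k}.png') for k in(3,8)]
z=[cv2.resize(i[158:200,255:290],None,fx=11,fy=11,interpolation=cv2.INTER_NEAREST) for i in a]
cv2.imwrite('pics/cmp.png',np.hstack(z))
E
```

```text
(no output)
```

View pics/cmp.png

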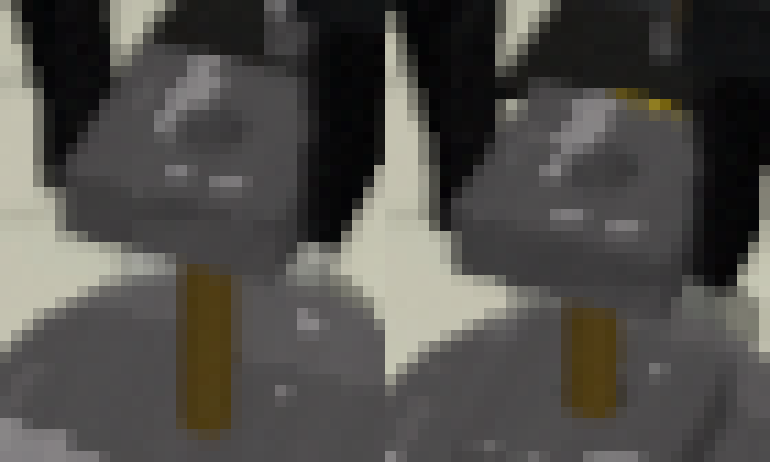

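>>> step_arm --pt "0 0 0 0 0.7 2 40" --pt "0 0 0 0 0.7 4 40" --pt "0 0 0 0 0.7 6 40" --pt "0 0 0 0 0.7 9 40" --pt "0 0 0 0 0.7 12 40" --pt "0 0 0 0 0.7 15 40" --pt "0 0 0 0 0.7 17 40" --pt "0 0 0 0 0.7 17 40"

```text
time: 14.6
position: [0.5037, 0.0993, 0.1633]
tool_rot: [-2.219, -2.224, 0.0]
ft_force: [0.2, 0.3, -3.4]
grip_width: 0.531
```

```bash
python3 look.py 9
```

```text
14.6 [0.5036691  0.09925157 0.16333129] [-2.21900920e+00 -2.22354900e+00  4.35647939e-04] [ 0.15777208  0.33160558 -3.41872422] 46.170597389208304
```

View pics/b9.png

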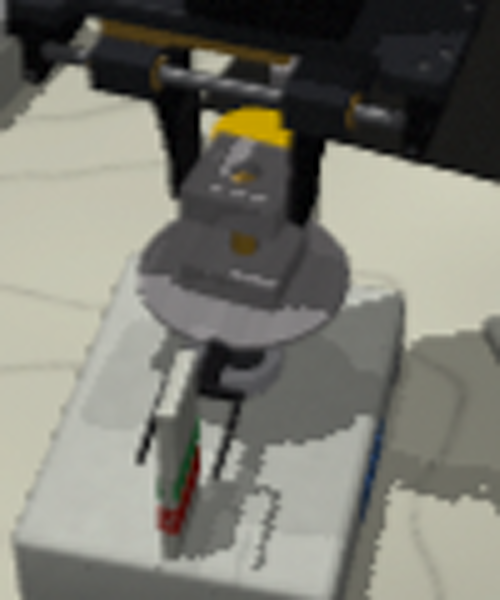

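>>> step_arm --pt "0 0 0 0 0 6 40" --pt "0 0 0 0 0 13 40" --pt "0 0 0 0 0 20 40" --pt "0 0 0 0 0 26 40" --pt "0 0 0 0 0 32 40" --pt "0 0 0 0 0 36 40" --pt "0 0 0 0 0 38 40" --pt "0 0 0 0 0 38 40"

```text
time: 15.65
position: [0.5037, 0.0993, 0.1256]
tool_rot: [2.219, 2.224, -0.0]
ft_force: [-0.8, -0.9, 1.4]
grip_width: 0.53
```

```bash
python3 look.py 10
```

```text
15.65 [0.50372029 0.09928387 0.12561725] [ 2.21910879e+00  2.22375929e+00 -3.55877804e-04] [-0.76536999 -0.90592578  1.37544838] 46.08432014497535
```

View pics/b10.png

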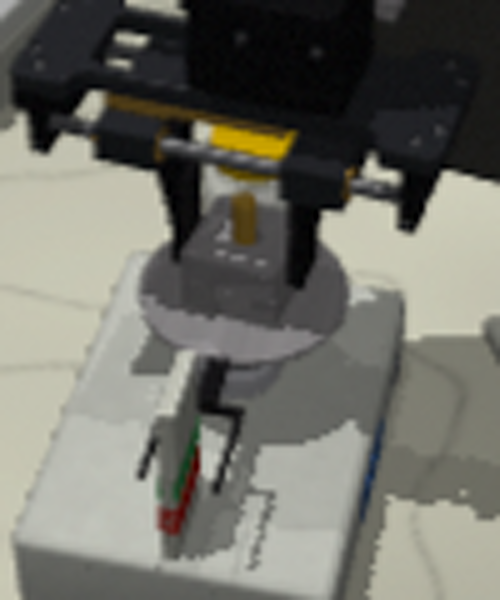

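Seated; release and rise.

>>> step_arm --pt "0 0 0 0 0 0 62" --pt "0 0 0 0 0 0 62" --pt "0 0 0 0 0 0 62" --pt "0 0 0 0 0 -2 62" --pt "0 0 0 0 0 -8 62" --pt "0 0 0 0 0 -25 62" --pt "0 0 0 0 0 -55 62" --pt "0 0 0 0 0 -80 62"

```text
time: 16.7
position: [0.5042, 0.0995, 0.2079]
tool_rot: [2.218, 2.223, 0.002]
ft_force: [0.2, 0.5, 0.2]
grip_width: 0.713
```

```bash
python3 look.py 11; python3 - <<'E'
from h import *
# expected spindle tip pixel for pan values
for p in(.012,.018,.022,.026,.03): print(p,proj('side',(.5038,.099,.184-p)),proj('side',(.5038,.099,.13-p)))
E
```

```text
16.7 [0.50424757 0.09952337 0.20790069] [2.21803019e+00 2.22301199e+00 2.03296209e-03] [0.1934875  0.47839687 0.21039456] 62.039602470277735
0.012 [273.4527092  181.04125024] [273.49123975 198.83740134]
0.018 [273.45714932 183.09201228] [273.49533021 200.72666567]
0.022 [273.46008657 184.44864494] [273.49803699 201.9768516 ]
0.026 [273.46300576 185.79693474] [273.5007278  203.21965571]
0.03 [273.46590705 187.13695841] [273.50340276 204.45514317]
```

View pics/b11.png

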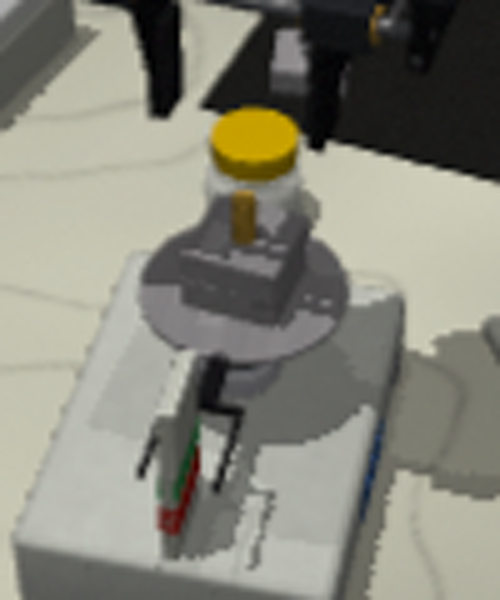

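>>> step_arm --pt "0 0 0 -40 4 0 62" --pt "0 0 0 -95 10 0 62" --pt "0 0 0 -152 16 0 62" --pt "0 0 0 -212 23 5 62" --pt "0 0 0 -270 30 20 62" --pt "0 0 0 -325 37 45 62" --pt "0 0 0 -375 44 80 62" --pt "0 0 0 -403 48 120 62"

```text
time: 17.75
position: [0.5528, -0.308, 0.0856]
tool_rot: [2.221, 2.217, -0.001]
ft_force: [0.1, -0.2, 0.8]
grip_width: 0.714
```

>>> step_arm --pt "0 0 0 0 0 15 62" --pt "0 0 0 0 0 35 62" --pt "0 0 0 0 0 55 62" --pt "0 0 0 0 0 70 62" --pt "0 0 0 0 0 75 62" --pt "0 0 0 0 0 75 62" --pt "0 0 0 0 0 75 62" --pt "0 0 0 0 0 75 62"

```text
time: 18.75
position: [0.553, -0.3039, 0.0113]
tool_rot: [2.218, 2.223, 0.0]
ft_force: [0.3, 0.2, -0.4]
grip_width: 0.713
```

```bash
python3 - <<'E'
from h import *
s=grab('side','side12');s0=ctrl.get_state();print(s0['position'],s0['tool_rot'])
zoom(s,250,90,350,170,6,'b12')
E
```

```text
[ 0.55297508 -0.30390458  0.0111815 ] [2.21848190e+00 2.22283739e+00 1.92063218e-04]
```

View pics/b12.png

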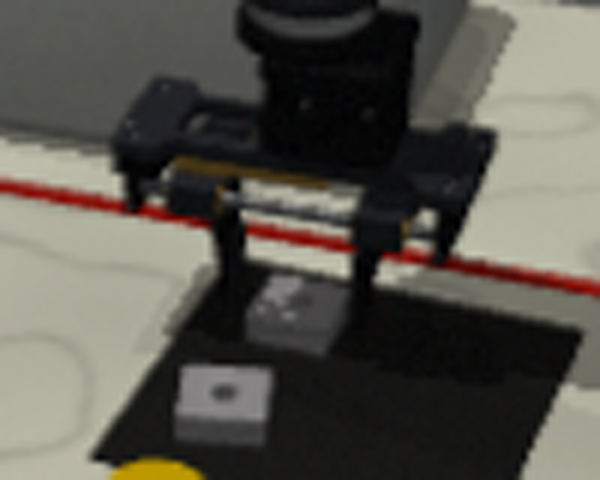

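>>> step_arm --pt "0 0 0 0 -1 2 62" --pt "0 0 0 0 -1 5 62" --pt "0 0 0 0 -1 5 62" --pt "0 0 0 0 -1 5 40" --pt "0 0 0 0 -1 5 40" --pt "0 0 0 0 -1 5 40" --pt "0 0 0 0 -1 5 40" --pt "0 0 0 0 -1 5 40"

```text
time: 19.8
position: [0.5516, -0.3037, 0.0056]
tool_rot: [2.219, 2.224, -0.0]
ft_force: [-0.4, 0.6, 0.7]
grip_width: 0.523
```

```bash
python3 - <<'E'
from h import *
s=ctrl.get_state();print(s['position'],s['tool_rot'],s['ft_force'],s['grip_width']*87)
E
```

```text
[ 0.55164106 -0.30366072  0.00562159] [ 2.21900887e+00  2.22364603e+00 -7.27572283e-05] [-0.40589168  0.62537919  0.66225898] 45.459784679787724
```

>>> step_arm --pt "0 0 0 0 0 -45 40" --pt "0 0 0 15 -2 -95 40" --pt "0 0 0 50 -6 -140 40" --pt "0 0 0 100 -12 -170 40" --pt "0 0 0 155 -19 -190 40" --pt "0 0 0 212 -26 -195 40" --pt "0 0 0 268 -33 -195 40" --pt "0 0 0 325 -40 -195 40"

```text
time: 20.8
position: [0.5101, 0.0229, 0.2003]
tool_rot: [2.219, 2.223, -0.001]
ft_force: [1.1, 0.1, -3.2]
grip_width: 0.529
```

>>> step_arm --pt "0 0 0 45 -5 0 40" --pt "0 0 0 70 -7 0 40" --pt "0 0 0 78 -8 3 40" --pt "0 0 0 78 -8 9 40" --pt "0 0 0 78 -8 17 40" --pt "0 0 0 78 -8 24 40" --pt "0 0 0 78 -8 27 40" --pt "0 0 0 78 -8 27 40"

```text
time: 21.8
position: [0.5027, 0.0989, 0.1732]
tool_rot: [-2.219, -2.223, 0.001]
ft_force: [-0.4, -0.1, -2.6]
grip_width: 0.522
```

```bash
python3 look.py 13;python3 - <<'E'
import cv2,numpy as np
a=[cv2.imread(f'pics/side{k}.png') for k in(8,13)]
z=[cv2.resize(i[158:205,255:290],None,fx=11,fy=11,interpolation=cv2.INTER_NEAREST) for i in a]
cv2.imwrite('pics/cmp2.png',np.hstack(z))
E
```

```text
21.8 [0.50269035 0.0989383  0.17323151] [-2.21949512e+00 -2.22291511e+00  6.74882944e-04] [-0.37007951 -0.12485247 -2.56077067] 45.4089118103216
```

View pics/cmp2.png

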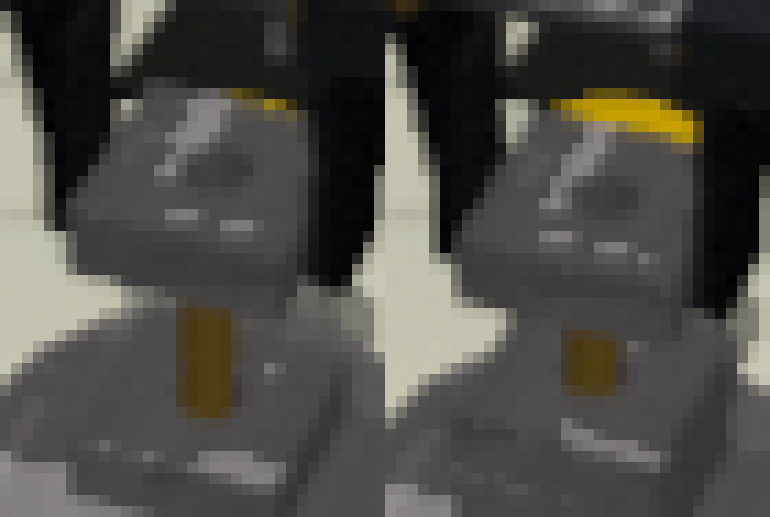

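>>> step_arm --pt "0 0 0 0 1 2 40" --pt "0 0 0 0 1 4 40" --pt "0 0 0 0 1 6 40" --pt "0 0 0 0 1 9 40" --pt "0 0 0 0 1 12 40" --pt "0 0 0 0 1 15 40" --pt "0 0 0 0 1 16 40" --pt "0 0 0 0 1 16 40"

```text
time: 22.85
position: [0.5037, 0.0992, 0.1574]
tool_rot: [-2.219, -2.224, 0.0]
ft_force: [-0.1, 0.4, -2.5]
grip_width: 0.525
```

```bash
python3 look.py 14
```

```text
22.85 [0.50374293 0.09924663 0.15744439] [-2.21914541e+00 -2.22368951e+00  2.01478181e-04] [-0.0846136   0.37581675 -2.4681463 ] 45.67711847942069
```

View pics/b14.png

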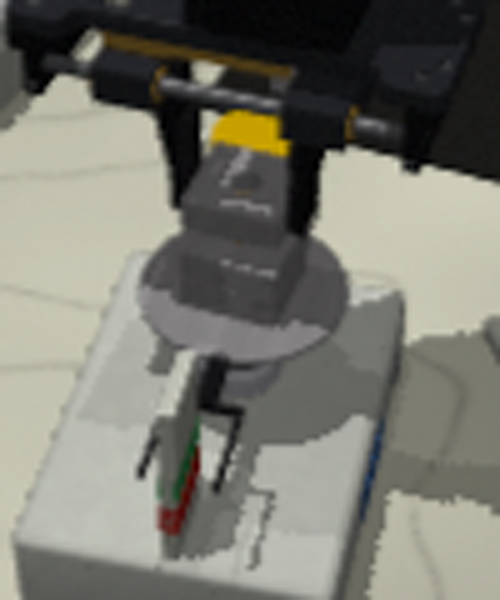

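>>> step_arm --pt "0 0 0 0 0 3 40" --pt "0 0 0 0 0 7 40" --pt "0 0 0 0 0 11 40" --pt "0 0 0 0 0 15 40" --pt "0 0 0 0 0 19 40" --pt "0 0 0 0 0 22 40" --pt "0 0 0 0 0 24 40" --pt "0 0 0 0 0 24 40"

```text
time: 23.9
position: [0.5038, 0.0993, 0.1336]
tool_rot: [2.219, 2.224, -0.0]
ft_force: [-0.8, -0.5, -1.9]
grip_width: 0.525
```

```bash
python3 look.py 15
```

```text
23.9 [0.50377083 0.09927105 0.13355729] [ 2.21909938e+00  2.22369224e+00 -2.19626655e-04] [-0.78318841 -0.49784476 -1.92787543] 45.668284350112025
```

View pics/b15.png

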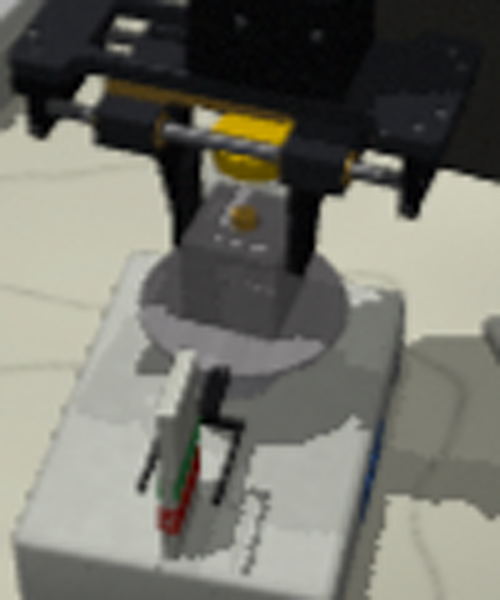

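>>> step_arm --pt "0 0 0 0 0 1 40" --pt "0 0 0 0 0 1 40" --pt "0 0 0 0 0 1 62" --pt "0 0 0 0 0 1 62" --pt "0 0 0 0 0 1 62" --pt "0 0 0 0 0 -2 62" --pt "0 0 0 0 0 -10 62" --pt "0 0 0 0 0 -30 62"

```text
time: 24.95
position: [0.5032, 0.0992, 0.1636]
tool_rot: [-2.218, -2.223, 0.002]
ft_force: [0.7, -1.1, 0.2]
grip_width: 0.713
```

>>> step_arm --pt "0 0 0 0 0 -30 62" --pt "0 0 0 0 0 -60 62" --pt "0 0 0 -40 0 -80 62" --pt "0 0 0 -95 0 -90 62" --pt "0 0 0 -155 0 -90 62" --pt "0 0 0 -200 0 -90 62" --pt "0 0 0 -220 0 -90 62" --pt "0 0 0 -220 0 -90 62"

```text
time: 25.95
position: [0.5042, -0.1212, 0.2536]
tool_rot: [-2.221, -2.221, -0.001]
ft_force: [0.5, 1.9, -0.1]
grip_width: 0.712
```

```bash
python3 look.py 16;python3 - <<'E'
from h import *
t=grab('top','top16')
zoom(t,160,170,290,270,6,'tz16')
s=cv2.imread('pics/side16.png');zoom(s,240,170,310,270,8,'sz16')
for p in(.027,.03,.0335,.0405): print(p,proj('side',(.5038,.099,.184-p)))
E
```

```text
25.95 [ 0.5042369  -0.12117496  0.25364674] [-2.22100109e+00 -2.22132236e+00 -7.33854586e-04] [ 0.46363433  1.87638547 -0.12869438] 61.96056405596468
0.027 [273.46373275 186.13271263]
0.03 [273.46590705 187.13695841]
0.0335 [273.46843113 188.3027579 ]
0.0405 [273.47343899 190.61574493]
```

View pics/sz16.png

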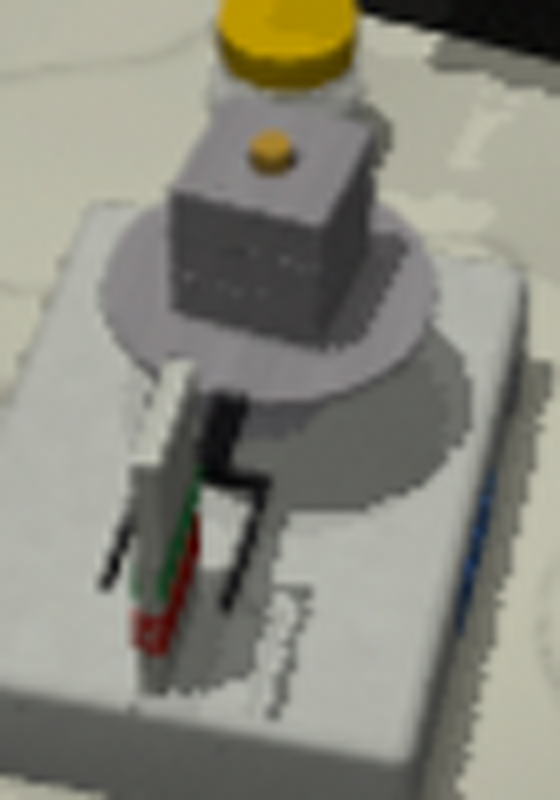

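View pics/top16.png

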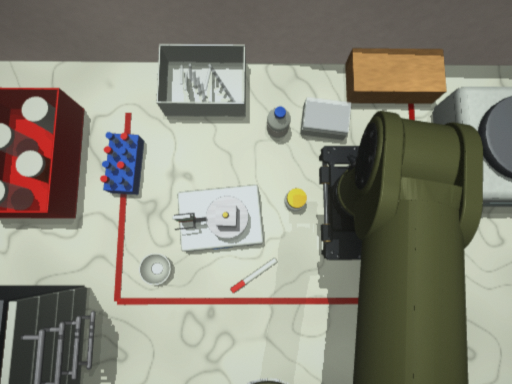

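View pics/side16.png

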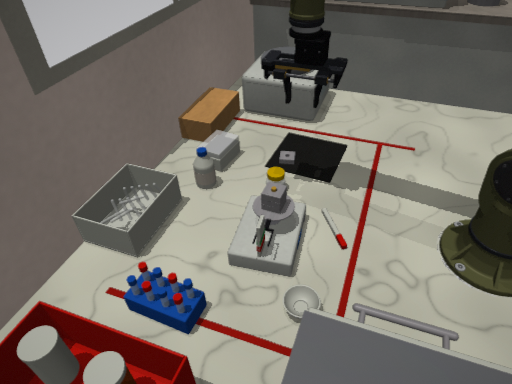

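```bash
python3 - <<'E'
from h import *
a=cv2.imread('pics/side16.png');b=grab('side','side17')
print('pan region change',np.abs(a[165:270,225:320].astype(int)-b[165:270,225:320]).max())
print(ctrl.get_state()['grip_width'],ctrl.close_job())
E
```

```text
pan region change 69
the job is handed in; nothing more can be done
0.7133075924328961 None
```

```bash
python3 - <<'E'
import cv2,numpy as np
a=cv2.imread('pics/side16.png');b=cv2.imread('pics/side17.png')
d=np.abs(a.astype(int)-b).max(2)[165:270,225:320]; ys,xs=np.nonzero(d>15); print(len(ys),list(zip(xs+225,ys+165))[:30])
E
```

```text
33 [(np.int64(293), np.int64(178)), (np.int64(294), np.int64(178)), (np.int64(294), np.int64(179)), (np.int64(295), np.int64(179)), (np.int64(300), np.int64(179)), (np.int64(301), np.int64(179)), (np.int64(313), np.int64(179)), (np.int64(314), np.int64(179)), (np.int64(315), np.int64(179)), (np.int64(301), np.int64(180)), (np.int64(302), np.int64(180)), (np.int64(314), np.int64(180)), (np.int64(316), np.int64(180)), (np.int64(317), np.int64(180)), (np.int64(318), np.int64(180)), (np.int64(319), np.int64(180)), (np.int64(304), np.int64(181)), (np.int64(305), np.int64(181)), (np.int64(306), np.int64(181)), (np.int64(307), np.int64(181)), (np.int64(312), np.int64(181)), (np.int64(313), np.int64(181)), (np.int64(314), np.int64(181)), (np.int64(317), np.int64(181)), (np.int64(304), np.int64(182)), (np.int64(308), np.int64(182)), (np.int64(309), np.int64(182)), (np.int64(310), np.int64(182)), (np.int64(315), np.int64(182)), (np.int64(316), np.int64(182))]
```

The counterweight is made up and handed in at about 26 s of the 72 s allowed. I threaded three weights over the spindle one at a time, and each went on without catching. I let go of each once it lay flat.

- **Pointer:** The last side view puts the spindle tip at a pan depth of about 0.031–0.032 m, which is inside the green band (0.027–0.0405). The pointer prongs also line up with the green on the gauge plate. The pan never went near the red.
- **Rest of the bench:** The fourth weight is still on the mat, and nothing else looked moved in the last pictures. The gripper was empty and well clear of everything.
- **A check that differed:** My last two side pictures, taken just before handing in, differed by up to 69 grey levels near the balance. I checked this only after handing in. All the pixels I listed lie on the bench to the right of the stack, which I take to be the arm's shadow settling. None is on the pan or pointer.
- **Force reading:** As I seated the third weight, the wrist force still read −1.9 N. I lowered it 1 mm more before letting go. The picture afterwards shows it seated flat.

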